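# Hang and lock a cell-tray bracket on a slotted upright

## Task

Take the long blue bracket out of its grey cradle, hook both its claws into the two slots of the upright, and press it down until the orange latch snaps out over its back plate; then let go. The slotted rail was clamped by eye, so feel gently for the slots rather than forcing the bracket, and leave everything else on the bench where it is.

Things in the scene. Friction and masses are not known exactly. Their poses are not given: they have to be found in the camera images.
- bracket_grip (a point): Grip point of the long blue bracket (0.2-0.33 kg), mid-arm. Axes as it rests and hangs: x level towards plate and claws, z up. Arm: bar 10 mm thick in y, 40 tall (20 up and down from here), from 60 mm ahead (+x, plate) to 50 behind (36 mm wide lip, 10 higher than the arm). Plate 5 thick, 44 wide, 110 tall: rear face 65 mm ahead, underside 80 below, top edge 30 above this point.
- claws (a point): Point on the bracket plate's rear face, mid-width, at the underside of the upper claw's neck (65 mm ahead of and 10 below the grip point; axes alike). Two claws 6 mm wide, the lower 50 mm below the upper, stick 10.5 mm out: a neck 8 mm tall and 5.5 long, then a hook 5 thick that reaches 8 mm below the neck's underside. Each claw is 16 mm tall in all.
- cradle: Fixed grey cradle, base 130 x 70 mm; origin under its middle. The bracket lies along its x axis, grip point over the origin, 95 mm above the table. Two forks, 12 mm wide (x) and 26 mm across, 89 mm tall, centred 38 mm ahead of and 36 behind the grip point, hold the arm's lowest 14 mm with 1.5 mm play each side; between them the arm is free for fingers. Lift straight up.
- hang (a point): Point fixed to the stand: the grip point's place when the bracket is locked, if the rail were at mid height. Axes: x level, straight into the slotted face (insert along +x), y along the face, z up. The face is 65 mm ahead. True in x and y, but the rail with slots, latch and bumper is clamped up to 12 mm higher or lower than mid, each time anew, not measured: the locked place shifts with it.
- slots (a point): Point fixed to the stand, on the rail's face at the upper slot's lower edge, if the rail were at mid height (true +-12 mm in z). Rail 4 mm thick, 45 wide. Two slots 11 mm wide, 20 tall, lower edges 50 mm apart. Claws enter with the grip point 8 to 12 mm above its locked height (best 10), till the plate is flush; else the claws meet metal with the plate about 10 mm off the face.
- stand: Fixed upright: base plate 170 x 110 mm, grey post 60 mm wide, 150 tall, rail up to 192. Origin on the table under point hang; same axes. Once flush, the bracket goes down 8 to 12 mm till its necks sit on the slots' lower edges, hooks behind the rail (1.5 mm play). Over the last 6 mm a black sprung bumper under the plate resists with 5 to 10 N. Bracket and upright must not be pressed together with over 40 N.
- latch (a joint): Orange sprung tab, 24 mm wide, above the slots, its 60 mm tail lying over the post. 0 = fully out, 8 mm (0.008) proud of the face. The flush plate pushes it in (reads up to 0.008) against 3 to 5 N. With the bracket fully down it snaps out over the plate's top edge and reads near 0 again: locked; when let go, the bumper lifts the plate up to 2 mm against it.
- cell_a: Bystander: upright blue battery cell, 70 x 27 x 116 mm, at the left side.
- cell_b: Bystander: another such blue cell beside it.
- driver: Bystander: screwdriver lying on the table, middle.
- busbar: Bystander: flat copper bar 110 x 20 x 4 mm on the table, middle.
- short_bracket: Bystander: shorter blue one-claw bracket lying on its side on the right; not the one to use.
- bolt_cup: Bystander: red open cup, 70 mm wide and 50 mm tall, right side.
- wrench: Bystander: steel wrench lying on the right side.

How it is judged:
On the way, in this order (a step that is already met when the one before it is completed fails the run):
1. both claws are through the slots: the plate is flush on the rail and holds the latch pushed in (x of bracket_grip in the frame of hang between -0.006 and 0.006 m and y of bracket_grip in the frame of hang between -0.006 and 0.006 m and value of joint latch above 0.003 m and z of bracket_grip in the frame of hang between -0.012 and 0.03 m), for 0.1 s.
2. the bracket is pressed down and the latch has snapped out over its plate (x of bracket_grip in the frame of hang between -0.005 and 0.005 m and y of bracket_grip in the frame of hang between -0.005 and 0.005 m and z of bracket_grip in the frame of hang between -0.019 and 0.019 m and angle between bracket_grip's own z axis and vertical below 0.1 rad and angle between the x axis of bracket_grip and the x axis of hang, either way round below 0.1 rad and value of joint latch below 0.0025 m), for 0.2 s.
At the end, for the whole second after the job is handed in: The bracket hangs on the upright, flush and square (its grip point within 5 mm of site hang along x and y, within 19 mm in height because of the rail's clamping, tilt and yaw under 0.10 rad), the orange latch is out over its plate (joint latch under 2.5 mm), it is at rest and let go (all of step 2 and linear speed of bracket below 0.01 m/s and contact force between bracket and stand above 0.5 N); the robot touches nothing.
It fails at once if the bracket and the upright are pressed on one another with more than 40 N (contact force between bracket and stand above 40 N).
It fails at once if one of the other things on the bench is moved by more than 20 mm (distance of any of cell_a, cell_b, driver, busbar, short_bracket, bolt_cup, wrench from where it was at the start of the episode above 0.02 m).
It also fails if it takes over 64 s, if anything falls off the work surface, if the arm or the gripper's body presses on something with over 40 N, if the wrist force passes 120 N, or if a joint passes its speed limit or range.

## Robot

A 7-joint arm with a two-finger parallel gripper is mounted at the origin on the work surface. World frame = base frame: x ahead of the robot, y to its left, z up, the work surface at z = 0. Lengths are in m, angles in rad, forces in N, time in s.
With the tool pointing down it reaches from about 0.4 to 0.85 m from the base axis. Payload 10.4 kg.
Tool frame: the origin (TCP) lies at the very end of the fingers, on their centre line; the grasp point (between the pads) lies 19 mm behind it (manip.grip_depth is the distance from the TCP to the grasp point, in m); z points along the fingers, y is the direction in which the jaws open and shut (so a half turn about z gives the same grasp; the last joint's range is limited). The gripper opens to 85 mm and grips with 20 to 120 N. Pads are 22 mm wide; open, the fingers measure 114 mm over their backs; the gripper's body (76 mm by 85 mm) begins 54 mm behind the grasp point. The pads swing forward as they close: fully open they stand 13 mm farther back than shut.
Start: joints at [1.272, 0.332, -0.065, 1.46, 0.022, 1.35, -0.088], TCP at [0.17, -0.601, 0.231] pointing down, gripper open.
Joint ranges: [-2.6, 2.6], [-0.5, 2.12], [-1.47, 1.34], [0.16, 2.42], [-1.27, 4.41], [0.06, 2.06], [-2.6, 2.6]. Speed limits (rad/s): [2.22, 2.22, 2.79, 2.79, 3.14, 3.14, 3.14].

## Interface

Orientations are given as a unit quaternion [x, y, z, w].
In Python, from workcell import manip gives the robot as it stands.
- The arm moves only by the tool step_arm, never from a script. Its argument "motion" is a list of rows, each a list of 6 numbers: the shift along the tool's x, y, z in mm, then the turn, a rotation vector about the tool's x, y, z in degrees. A call has 1 to 20 rows; each row shifts and turns the pose as measured when the row begins, along the tool's axes as they then stand; what a row does not reach is not made up. A row lasts 1/8 s, in which the tool goes at most 62.5 mm and 10.7 degrees, less where a joint would pass 70% of its speed; a pose out of reach is approached as far as the arm can. A call with a gripper value outside its range is refused whole. "jaw" is the finger opening in mm, from 0 to 85.4, set as the call begins (left out, the last holds). The fingers move at their own pace and stop on an object; "force" is the grip in N (left out, the last holds). Time passes only in rows, so rows that do not move let the fingers close. It gives the time, the measured TCP pose, the force and the opening at its end, in the units of the state.
- manip.get_obs(): the state, without advancing time (a new reading comes with each control period).
- manip.camera(name): name is "side" or "top" or "wrist"; returns the picture (400x640x3 uint8, blue, green, red); there is no depth.
- manip.camera_info(name): a dict with "camera_matrix" (3x3 intrinsics, pixels), "R" (3x3) and "t" (3): a world point X has camera coordinates R X + t. Camera axes: x right, y down, z forward; pixel columns grow to the right and rows downward; lengths in m; the calibration is good to about 2 mm. The wrist camera is an equidistant fisheye: a pixel r from the principal point sees the ray r / f radians off the axis. A picture is of the moment at which its call begins: read the wrist's pose just before it. camera_info takes no time and is no camera call; for the wrist camera it gives the pose at the moment of the call.
- manip.hand_in(): hands the job in, once; it reports no verdict.
The state is a dict: "clock": time; "joint_pos": joint angles; "joint_velocities": joint speeds; "tau": joint torques, N m; "position": TCP position; "ee_rot": TCP orientation; "ft_force": force on the tool from outside, world axes, zero at the start; "torque": the same for the moment, N m; "grip_width": opening from 0.0 (shut) to 1.0 (fully open).
Only numpy, scipy, OpenCV 4.12 (cv2) and the standard library are available. Lean on these libraries where they do the work, as an engineer would, in place of code of your own. Each camera call takes 0.05 s, during which the arm holds its last target.

## Working session

There is one attempt and no reset: what is moved stays moved. The work goes in short steps, Python scripts to look and compute and a tool call to move; the robot and the scene stay as the last step left them, time stands still between calls to the robot, and variables do not carry over. Pictures are saved under pics/ and viewed, and the job is handed in when it is done.

Besides the shell and the picture viewer there is one more tool, called after ">>>" as a command line: name --pt "numbers of a row" for each row, then --argument value for the rest. step_arm: Moves the arm, as the interface text tells. Its arguments: {"type":"object","properties":{"motion":{"type":"array"},"jaw":{"type":"number"},"force":{"type":"number"}},"required":["motion"]}

```bash
mkdir -p pics; ls; python3 - <<'E'
from workcell import manip
import cv2
o=manip.get_obs(); print({k:o[k] for k in('clock','position','ee_rot','ft_force','grip_width')}, manip.grip_depth)
for n in('side','top','wrist'):
    i=manip.camera_info(n); cv2.imwrite(f'pics/a_{n}.png',manip.camera(n)); print(n,i)
E
```

```text
pics
{'clock': 0.0, 'position': array([ 0.17008685, -0.60100367,  0.23048564]), 'ee_rot': array([ 9.90505156e-01,  1.37473612e-01, -1.42339899e-04, -7.21753585e-04]), 'ft_force': array([ 0.33392122, -0.6461652 ,  0.35045473]), 'grip_width': 0.9984110226264381} 0.0187
side {'camera_matrix': array([[488.95642181,   0.        , 318.81309694],
       [  0.        , 488.95642181, 197.92094801],
       [  0.        ,   0.        ,   1.        ]]), 'R': array([[-0.99623494, -0.08514254,  0.01633043],
       [-0.07371098,  0.73271761, -0.67652908],
       [ 0.04563581, -0.67518564, -0.73623483]]), 't': array([0.54355425, 0.13650674, 1.59073733])}
top {'camera_matrix': array([[466.12560424,   0.        , 328.4568494 ],
       [  0.        , 466.12560424, 199.98101846],
       [  0.        ,   0.        ,   1.        ]]), 'R': array([[-0.03001313, -0.99948957, -0.01094585],
       [-0.99754458,  0.03064438, -0.06297409],
       [ 0.06327738,  0.00902892, -0.99795514]]), 't': array([0.00938232, 0.53899618, 1.59238753])}
wrist {'camera_matrix': array([[309.70691629,   0.        , 321.27087362],
       [  0.        , 309.70691629, 202.42059152],
       [  0.        ,   0.        ,   1.        ]]), 'R': array([[ 0.27267452, -0.96210562, -0.00117348],
       [-0.92561359, -0.2626645 ,  0.27248274],
       [-0.2624654 , -0.07321291, -0.96215996]]), 't': array([-0.62416997, -0.03555781,  0.37858508])}
```

View pics/a_side.png

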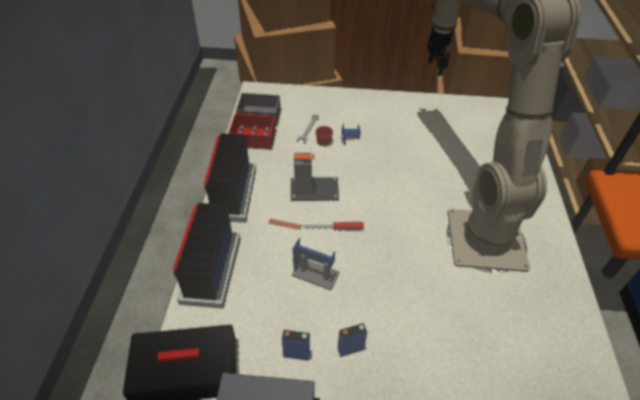

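View pics/a_top.png

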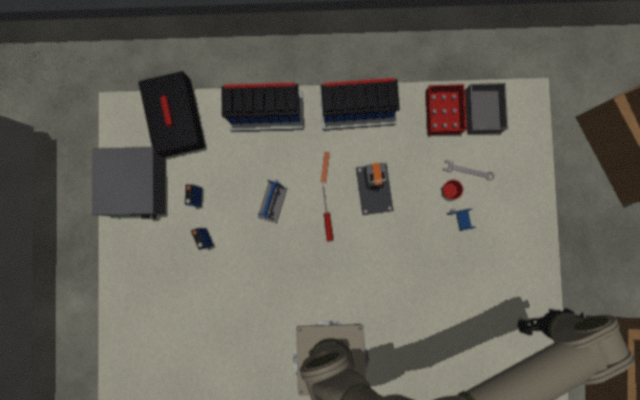

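View pics/a_wrist.png

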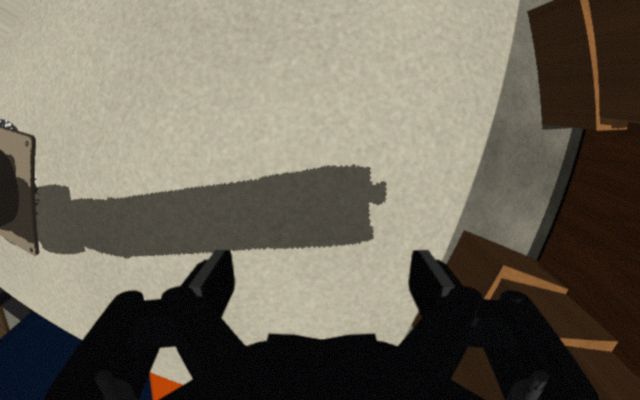

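Side view: the cradle with the bracket is near (315,262) and the stand near (313,180). Top view: the cradle is at (272,200) and the stand at (375,188). I'll zoom in on both.

```bash
python3 - <<'E'
import cv2,numpy as np
t=cv2.imread('pics/a_top.png'); s=cv2.imread('pics/a_side.png')
a=cv2.resize(t[150:230,240:410],None,fx=4.5,fy=4.5,interpolation=cv2.INTER_CUBIC)
cv2.imwrite('pics/b_top.png',a)
b=cv2.resize(s[145:295,260:375],None,fx=4,fy=4,interpolation=cv2.INTER_CUBIC)
cv2.imwrite('pics/b_side.png',b)
E
```

```text
(no output)
```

View pics/b_top.png

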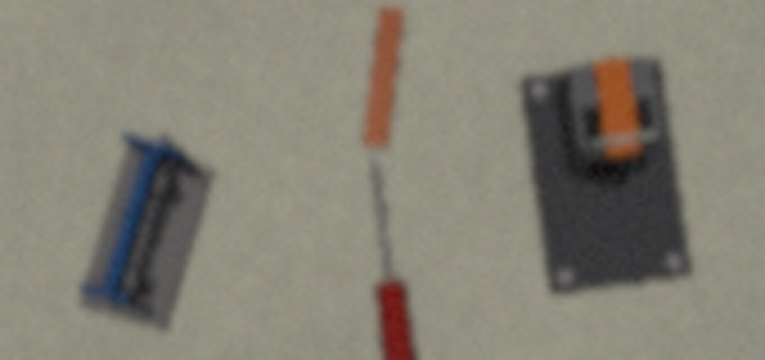

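View pics/b_side.png

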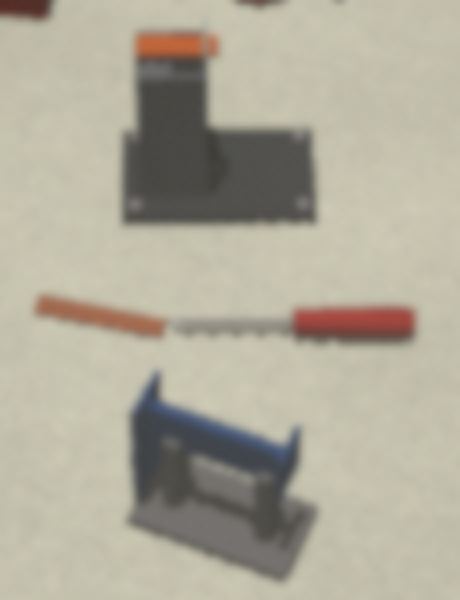

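```bash
cat > h.py <<'E'
import numpy as np,cv2
from workcell import manip
from scipy.spatial.transform import Rotation as Rn
def ray(i,n,px):
    K=i['camera_matrix'];u=np.array([(px[0]-K[0,2])/K[0,0],(px[1]-K[1,2])/K[1,1]])
    if n=='wrist':
        r=np.hypot(*u); d=np.array([*(u/r*np.sin(r)),np.cos(r)]) if r>1e-9 else np.array([0,0,1.])
    else: d=np.array([*u,1.])
    R=i['R'];return -R.T@i['t'],R.T@d
def onz(i,n,px,z):
    c,d=ray(i,n,px);return c+d*(z-c[2])/d[2]
def onplane(i,n,px,p0,nv):
    c,d=ray(i,n,px);return c+d*(np.dot(np.array(p0)-c,nv)/np.dot(d,nv))
def proj(i,n,X):
    c=i['R']@np.array(X)+i['t'];K=i['camera_matrix']
    if n=='wrist':
        r=np.hypot(c[0],c[1]);th=np.arctan2(r,c[2]);u=c[:2]/r*th
    else:u=c[:2]/c[2]
    return K[0,0]*u[0]+K[0,2],K[1,1]*u[1]+K[1,2]
def tri(obs):
    A=np.zeros((3,3));b=np.zeros(3)
    for i,n,px in obs:
        c,d=ray(i,n,px);d=d/np.linalg.norm(d);P=np.eye(3)-np.outer(d,d);A+=P;b+=P@c
    return np.linalg.solve(A,b)
def st():
    o=manip.get_obs();R=Rn.from_quat(o['ee_rot']).as_matrix()
    print('t',round(o['clock'],2),'p',np.round(o['position']*1000,1),'yaw_x',np.round(np.degrees(np.arctan2(R[1,0],R[0,0])),2),'z',np.round(R[:,2],4),'F',np.round(o['ft_force'],1),'M',np.round(o['torque'],2),'w',round(85.4*o['grip_width'],1))
    return o,R
E
python3 - <<'E'
from h import *
o,R=st();print(R.round(3),o['joint_pos'].round(3))
T=manip.camera_info('top');c=lambda x,y:(240+x/4.5,150+y/4.5)
for nm,p,z in [('arm+',(150,150),.115),('arm-',(108,292),.115)]+[('cr',q,.01) for q in [(81,298),(168,327),(212,175)]]+[('st',q,.01) for q in [(525,78),(657,60),(690,270),(553,292)]]+[('tabL',(597,62),.15),('tabR',(632,60),.15),('tabl2',(605,158),.19),('tabr2',(640,155),.19)]: print(nm,onz(T,'top',c(*p),z).round(4))
i=manip.camera_info('wrist');C=-i['R'].T@i['t'];print('cam in tool',R.T@(C-o['position']),'axis in tool',R.T@i['R'].T)
E
```

```text
t 0.15 p [ 170.2 -601.1  230.7] yaw_x 15.8 z [-3.e-04  1.e-03 -1.e+00] F [ 0.5 -0.2  0.6] M [-0.    0.01 -0.03] w 85.6
[[ 0.962  0.272 -0.   ]
 [ 0.272 -0.962  0.001]
 [-0.    -0.001 -1.   ]] [ 1.272  0.333 -0.065  1.461  0.022  1.35  -0.089]
arm+ [0.5926 0.1698 0.115 ]
arm- [0.4909 0.2024 0.115 ]
cr [0.4906 0.2389 0.01  ]
cr [0.4663 0.1723 0.01  ]
cr [0.5825 0.1356 0.01  ]
st [ 0.6503 -0.1085  0.01  ]
st [ 0.6611 -0.211   0.01  ]
st [ 0.4979 -0.2301  0.01  ]
st [ 0.4842 -0.1244  0.01  ]
tabL [ 0.6416 -0.1521  0.15  ]
tabR [ 0.6422 -0.1769  0.15  ]
tabl2 [ 0.5696 -0.1517  0.19  ]
tabr2 [ 0.571  -0.1757  0.19  ]
cam in tool [ 0.06913451 -0.00025591 -0.14262928] axis in tool [[ 3.22568003e-04 -9.62169641e-01 -2.72450873e-01]
 [ 9.99999941e-01  2.77816139e-04  2.02831902e-04]
 [-1.19467449e-04 -2.72450922e-01  9.62169674e-01]]
```

```bash
cat >> h.py <<'E'
def plan(goal,yawgoal,n):
    "upright tool: straight rows to goal (m) with yaw goal deg"
    o,R=st();y0=np.degrees(np.arctan2(R[1,0],R[0,0]));d=(np.array(goal)-o['position'])*1000/n
    dy=yawgoal-y0;out=[]
    for k in range(n):
        y=np.radians(y0+dy*k/n);c,s=np.cos(y),np.sin(y)
        out.append([round(c*d[0]+s*d[1],1),round(s*d[0]-c*d[1],1),round(-d[2],1),0,0,round(-dy/n,1)])
    print(out)
E
python3 -c "
from h import *
plan((.50,-.18,.24),186,17)"
```

```text
t 0.15 p [ 170.2 -601.1  230.7] yaw_x 15.8 z [-3.e-04  1.e-03 -1.e+00] F [ 0.5 -0.2  0.6] M [-0.    0.01 -0.03] w 85.6
[[np.float64(25.4), np.float64(-18.5), np.float64(-0.5), 0, 0, np.float64(-10.0)], [np.float64(28.3), np.float64(-13.8), np.float64(-0.5), 0, 0, np.float64(-10.0)], [np.float64(30.2), np.float64(-8.7), np.float64(-0.5), 0, 0, np.float64(-10.0)], [np.float64(31.3), np.float64(-3.3), np.float64(-0.5), 0, 0, np.float64(-10.0)], [np.float64(31.4), np.float64(2.2), np.float64(-0.5), 0, 0, np.float64(-10.0)], [np.float64(30.5), np.float64(7.6), np.float64(-0.5), 0, 0, np.float64(-10.0)], [np.float64(28.8), np.float64(12.8), np.float64(-0.5), 0, 0, np.float64(-10.0)], [np.float64(26.1), np.float64(17.6), np.float64(-0.5), 0, 0, np.float64(-10.0)], [np.float64(22.6), np.float64(21.8), np.float64(-0.5), 0, 0, np.float64(-10.0)], [np.float64(18.5), np.float64(25.4), np.float64(-0.5), 0, 0, np.float64(-10.0)], [np.float64(13.8), np.float64(28.3), np.float64(-0.5), 0, 0, np.float64(-10.0)], [np.float64(8.7), np.float64(30.2), np.float64(-0.5), 0, 0, np.float64(-10.0)], [np.float64(3.3), np.float64(31.3), np.float64(-0.5), 0, 0, np.float64(-10.0)], [np.float64(-2.2), np.float64(31.4), np.float64(-0.5), 0, 0, np.float64(-10.0)], [np.float64(-7.6), np.float64(30.5), np.float64(-0.5), 0, 0, np.float64(-10.0)], [np.float64(-12.8), np.float64(28.7), np.float64(-0.5), 0, 0, np.float64(-10.0)], [np.float64(-17.6), np.float64(26.1), np.float64(-0.5), 0, 0, np.float64(-10.0)]]
```

>>> step_arm --pt "25 -18 -1 0 0 -10" --pt "28 -14 -1 0 0 -10" --pt "30 -9 -1 0 0 -10" --pt "31 -3 -1 0 0 -10" --pt "31 2 -1 0 0 -10" --pt "30 8 -1 0 0 -10" --pt "29 13 0 0 0 -10" --pt "26 18 0 0 0 -10" --pt "23 22 0 0 0 -10" --jaw 85

```text
clock: 1.27
position: [0.3424, -0.3699, 0.2342]
ee_rot: [0.585, 0.811, 0.001, -0.003]
ft_force: [-0.3, 0.1, 0.2]
grip_width: 0.994
```

```bash
python3 -c "
from h import *
print(manip.get_obs()['joint_pos'].round(2))
import builtins
np.set_printoptions(legacy='1.25')
plan((.50,-.18,.25),186,11)"
```

```text
[ 1.12  0.09 -0.41  1.75  0.04  1.32  1.03]
t 1.27 p [ 342.4 -369.9  234.2] yaw_x 108.42 z [-0.0039  0.0042 -1.    ] F [-0.3  0.1  0.2] M [-0.01 -0.06  0.03] w 84.9
[[11.9, 19.1, -1.4, 0, 0, -7.1], [9.4, 20.4, -1.4, 0, 0, -7.1], [6.9, 21.4, -1.4, 0, 0, -7.1], [4.2, 22.0, -1.4, 0, 0, -7.1], [1.4, 22.4, -1.4, 0, 0, -7.1], [-1.3, 22.4, -1.4, 0, 0, -7.1], [-4.1, 22.1, -1.4, 0, 0, -7.1], [-6.7, 21.4, -1.4, 0, 0, -7.1], [-9.3, 20.4, -1.4, 0, 0, -7.1], [-11.8, 19.1, -1.4, 0, 0, -7.1], [-14.0, 17.5, -1.4, 0, 0, -7.1]]
```

>>> step_arm --pt "12 19 -1 0 0 -7" --pt "9 20 -1 0 0 -7" --pt "7 21 -1 0 0 -7" --pt "4 22 -1 0 0 -7" --pt "1 22 -1 0 0 -7" --pt "-1 22 -1 0 0 -7" --pt "-4 22 -1 0 0 -7" --pt "-7 21 -1 0 0 -7" --pt "-9 20 -1 0 0 -7" --pt "-12 19 -1 0 0 -7" --pt "-14 18 -1 0 0 -7" --pt "0 0 0 0 -8 0" --pt "0 0 0 0 -9 0" --pt "0 0 0 0 -9 0" --pt "0 0 0 0 -8 0" --pt "0 0 0 0 0 0"

```text
clock: 3.28
position: [0.4996, -0.1689, 0.2419]
ee_rot: [-0.068, 0.952, 0.025, 0.296]
ft_force: [0.0, -0.3, 0.8]
grip_width: 0.992
```

```bash
python3 - <<'E'
from h import *
o,R=st();print(o['joint_pos'].round(2))
import pickle
i=manip.camera_info('wrist');im=manip.camera('wrist');cv2.imwrite('pics/c1.png',im);pickle.dump(i,open('c1.pkl','wb'))
print(-i['R'].T@i['t'])
E
```

```text
t 3.27 p [ 499.6 -168.9  241.9] yaw_x -171.98 z [ 0.5601  0.0882 -0.8237] F [ 0.  -0.3  0.8] M [-0.1   0.59 -0.05] w 84.7
[ 1.02 -0.21 -0.5   2.12 -0.65  0.81  2.58]
[ 0.36326973 -0.18915847  0.32015553]
```

View pics/c1.png

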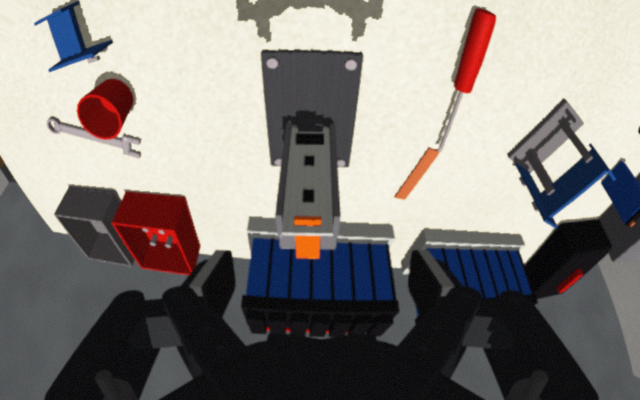

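```bash
python3 - <<'E'
import cv2
a=cv2.imread('pics/c1.png')[40:265,245:380]
cv2.imwrite('pics/c1z.png',cv2.resize(a[70:225,15:115],None,fx=5,fy=3.8,interpolation=cv2.INTER_CUBIC))
cv2.imwrite('pics/c1y.png',cv2.resize(a[:110],None,fx=5,fy=5,interpolation=cv2.INTER_CUBIC))
E
```

```text
(no output)
```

View pics/c1z.png

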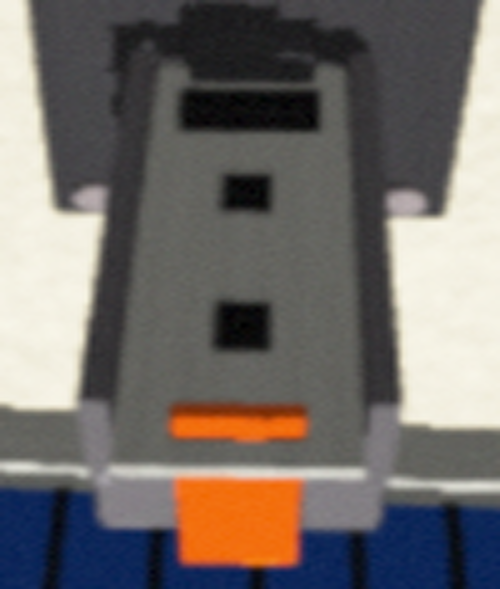

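View pics/c1y.png

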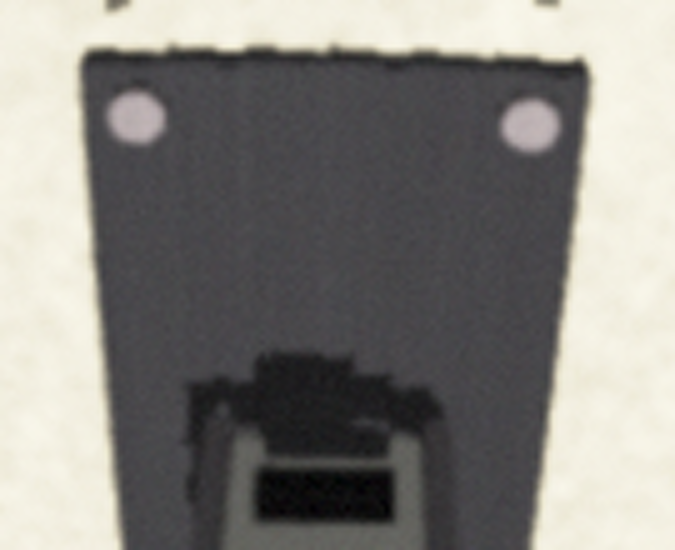

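>>> step_arm --pt "5 0 2 1.2 0 1.8" --pt "22 0 9 1.2 0 1.8" --pt "22 0 9 1.2 0 1.8" --pt "22 0 9 1 0 1" --pt "0 0 0 0 0 0"

```text
clock: 3.95
position: [0.4637, -0.1683, 0.1813]
ee_rot: [-0.01, 0.956, 0.003, 0.292]
ft_force: [0.9, -0.9, 0.6]
grip_width: 0.996
```

```bash
python3 - <<'E'
from h import *
o,R=st();print(o['joint_pos'].round(2))
import pickle
i=manip.camera_info('wrist');im=manip.camera('wrist');cv2.imwrite('pics/c2.png',im);pickle.dump(i,open('c2.pkl','wb'))
print(-i['R'].T@i['t'])
g=cv2.cvtColor(im,cv2.COLOR_BGR2HSV);m=cv2.inRange(g,(5,200,150),(20,255,255))
print(cv2.connectedComponentsWithStats(m)[2:])
E
```

```text
t 3.95 p [ 463.7 -168.3  181.3] yaw_x -178.78 z [ 0.5591  0.0109 -0.829 ] F [ 0.9 -0.9  0.6] M [-0.02  0.58 -0.02] w 85.1
[ 1.01 -0.26 -0.51  2.29 -0.69  0.65  2.54]
[ 0.32660063 -0.17084697  0.26085915]
(array([[     0,      0,    640,    400, 255709],
       [   305,    302,     27,      4,     99],
       [   311,    317,     24,      9,    192]], dtype=int32), array([[319.49819521, 199.36877075],
       [318.05050505, 303.52525253],
       [322.65104167, 320.63541667]]))
```

View pics/c2.png

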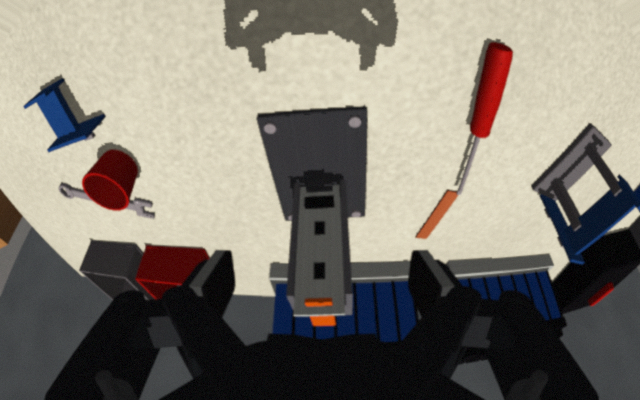

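```bash
python3 - <<'E'
from h import *
import pickle
for nm,rois in (('c1',[(296,185,320,208),(298,150,321,170),(285,212,330,232)]),('c2',[(308,258,332,284),(308,217,332,239),(298,294,340,310)])):
    im=cv2.imread(f'pics/{nm}.png');g=cv2.cvtColor(im,cv2.COLOR_BGR2GRAY).astype(float)
    for x0,y0,x1,y1 in rois[:2]:
        s=cv2.resize(g[y0:y1,x0:x1],None,fx=8,fy=8,interpolation=cv2.INTER_CUBIC)
        hi,lo=np.percentile(s,80),s.min();m=(s<(hi+lo)/2).astype(np.uint8)
        n,l,stt,c=cv2.connectedComponentsWithStats(m);k=1+np.argmax(stt[1:,4]);ys,xs=np.nonzero(l==k)
        r,_=cv2.findContours((l==k).astype(np.uint8),0,2);box=cv2.minAreaRect(r[0])
        f=lambda v,o:(v+.5)/8-.5+o
        print(nm,'x',f(stt[k,0],x0).round(2),f(stt[k,0]+stt[k,2]-1,x0).round(2),'y',f(stt[k,1],y0).round(2),f(stt[k,1]+stt[k,3]-1,y0).round(2),'corners',[(f(p[0],x0).round(1),f(p[1],y0).round(1)) for p in cv2.boxPoints(box)],hi,lo)
    a=im[170:335,280:365] if nm=='c2' else im[110:265,260:360]
    if nm=='c2':cv2.imwrite('pics/c2z.png',cv2.resize(a,None,fx=6,fy=3.6,interpolation=cv2.INTER_CUBIC))
E
```

```text
c1 x 302.44 313.31 y 189.06 201.56 corners [(np.float32(302.4), np.float32(201.4)), (np.float32(302.6), np.float32(189.0)), (np.float32(313.5), np.float32(189.2)), (np.float32(313.3), np.float32(201.6))] 98.83711226433516 -1.567193679511547
c1 x 304.06 313.56 y 155.69 165.06 corners [(np.float32(304.0), np.float32(164.8)), (np.float32(304.3), np.float32(155.5)), (np.float32(313.7), np.float32(155.7)), (np.float32(313.4), np.float32(165.1))] 99.11783987283707 0.7992906272411346
c2 x 313.56 324.31 y 262.06 278.31 corners [(np.float32(313.6), np.float32(262.1)), (np.float32(324.3), np.float32(262.1)), (np.float32(324.3), np.float32(278.3)), (np.float32(313.6), np.float32(278.3))] 78.04317721351981 -1.1321594044566154
c2 x 314.31 324.06 y 221.06 234.06 corners [(np.float32(314.3), np.float32(221.1)), (np.float32(324.1), np.float32(221.1)), (np.float32(324.1), np.float32(234.1)), (np.float32(314.3), np.float32(234.1))] 78.4594984292984 0.8254142478108406
```

View pics/c2z.png

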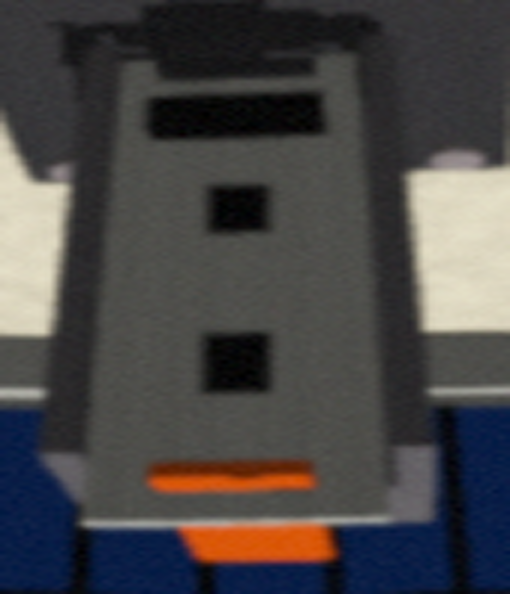

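```bash
python3 - <<'E'
from h import *
import pickle
A=pickle.load(open('c1.pkl','rb'));B=pickle.load(open('c2.pkl','rb'))
P={'up_top':((307.9,201.6),(318.95,278.3)),'up_bot':((307.9,189.1),(318.95,262.1)),'lo_top':((308.7,165.1),(319.2,234.1)),'lo_bot':((308.9,155.6),(319.2,221.1)),
'upTL':((302.4,201.5),(313.6,278.3)),'upTR':((313.4,201.6),(324.3,278.3)),
'railTL':((260+105/5,110+470/3.8),(280+82/6,170+525/3.6)),'railTR':((260+368/5,110+470/3.8),(280+388/6,170+519/3.6)),
'tabTopL':((260+172/5,110+438/3.8),(280+152/6,170+488/3.6)),'tabTopR':((260+305/5,110+437/3.8),(280+315/6,170+488/3.6))}
for k,(a,b) in P.items():
    X=tri([(A,'wrist',a),(B,'wrist',b)]);e=[np.round(np.array(proj(i,'wrist',X))-q,2) for i,q in((A,a),(B,b))];print(k,(X*1000).round(1),e)
# base corners
for z in(.006,.010,.014):
  for k,i,p in [('nL',A,(245+85/5,40+58/5)),('nR',A,(245+587/5,40+68/5)),('nL2',B,(258,115)),('nR2',B,(366,107))]:
    print(z,k,onz(i,'wrist',p,z).round(4))
E
```

```text
up_top [ 587.2 -167.6  133.2] [array([0.03, 0.01]), array([-0.03, -0.01])]
up_bot [ 591.4 -167.6  113.5] [array([-0.02, -0.01]), array([0.02, 0.01])]
lo_top [ 587.5 -167.7   83. ] [array([0.13, 0.05]), array([-0.13, -0.04])]
lo_bot [ 591.1 -167.6   63.8] [array([-0., -0.]), array([0., 0.])]
upTL [ 588.5 -172.7  132.6] [array([0.11, 0.04]), array([-0.11, -0.03])]
upTR [ 585.6 -162.6  133.9] [array([-0.03, -0.01]), array([0.03, 0.01])]
railTL [ 590.9 -190.   169.4] [array([0.35, 0.12]), array([-0.35, -0.09])]
railTR [ 582.9 -145.2  170.3] [array([-0.2 , -0.07]), array([0.2 , 0.06])]
tabTopL [ 589.7 -179.3  159.8] [array([-0.32, -0.11]), array([0.32, 0.09])]
tabTopR [ 583.3 -155.8  161.9] [array([0.14, 0.05]), array([-0.14, -0.04])]
0.006 nL [ 0.4985 -0.2306  0.006 ]
0.006 nR [ 0.4868 -0.1244  0.006 ]
0.006 nL2 [ 0.4964 -0.2299  0.006 ]
0.006 nR2 [ 0.4854 -0.1246  0.006 ]
0.01 nL [ 0.4968 -0.23    0.01  ]
0.01 nR [ 0.4852 -0.1252  0.01  ]
0.01 nL2 [ 0.4937 -0.229   0.01  ]
0.01 nR2 [ 0.4829 -0.1254  0.01  ]
0.014 nL [ 0.4951 -0.2295  0.014 ]
0.014 nR [ 0.4837 -0.126   0.014 ]
0.014 nL2 [ 0.491 -0.228  0.014]
0.014 nR2 [ 0.4804 -0.1261  0.014 ]
```

>>> step_arm --pt "0 0 -12 0 9 0" --pt "0 0 -12 0 9 0" --pt "0 0 -12 0 9 0" --pt "0 0 -12 0 7 0"

```text
clock: 4.5
position: [0.451, -0.1719, 0.2345]
ee_rot: [-0.008, 1.0, -0.006, -0.006]
ft_force: [0.1, 0.7, -1.0]
grip_width: 0.997
```

```bash
python3 -c "
from h import *
np.set_printoptions(legacy='1.25')
plan((.541,.186,.20),162,13)"
```

```text
t 4.5 p [ 451.  -171.9  234.5] yaw_x -179.09 z [-0.012  -0.0129 -0.9998] F [ 0.1  0.7 -1. ] M [ 0.03 -0.04  0.06] w 85.2
[[-7.4, 27.4, 2.7, 0, 0, -26.2], [-18.7, 21.3, 2.7, 0, 0, -26.2], [-26.2, 10.9, 2.7, 0, 0, -26.2], [-28.3, -1.9, 2.7, 0, 0, -26.2], [-24.6, -14.2, 2.7, 0, 0, -26.2], [-15.8, -23.6, 2.7, 0, 0, -26.2], [-3.7, -28.1, 2.7, 0, 0, -26.2], [9.1, -26.9, 2.7, 0, 0, -26.2], [20.0, -20.1, 2.7, 0, 0, -26.2], [26.9, -9.2, 2.7, 0, 0, -26.2], [28.2, 3.7, 2.7, 0, 0, -26.2], [23.6, 15.7, 2.7, 0, 0, -26.2], [14.2, 24.6, 2.7, 0, 0, -26.2]]
```

```bash
python3 -c "
from h import *
np.set_printoptions(legacy='1.25')
plan((.541,.186,.20),-198,10)"
```

```text
t 4.5 p [ 451.  -171.9  234.5] yaw_x -179.09 z [-0.012  -0.0129 -0.9998] F [ 0.1  0.7 -1. ] M [ 0.03 -0.04  0.06] w 85.2
[[-9.6, 35.6, 3.4, 0, 0, 1.9], [-8.4, 35.9, 3.4, 0, 0, 1.9], [-7.2, 36.2, 3.4, 0, 0, 1.9], [-6.0, 36.4, 3.4, 0, 0, 1.9], [-4.8, 36.6, 3.4, 0, 0, 1.9], [-3.6, 36.7, 3.4, 0, 0, 1.9], [-2.4, 36.8, 3.4, 0, 0, 1.9], [-1.2, 36.9, 3.4, 0, 0, 1.9], [0.1, 36.9, 3.4, 0, 0, 1.9], [1.3, 36.9, 3.4, 0, 0, 1.9]]
```

>>> step_arm --pt "-10 36 3 0 0 2" --pt "-8 36 3 0 0 2" --pt "-7 36 3 0 0 2" --pt "-6 36 3 0 0 2" --pt "-5 37 3 0 0 2" --pt "-4 37 3 0 0 2" --pt "-2 37 3 0 0 2" --pt "-1 37 3 0 0 2" --pt "0 37 3 0 0 2" --pt "1 37 3 0 0 1" --pt "0 0 0 0 0 0"

```text
clock: 5.88
position: [0.5732, 0.193, 0.217]
ee_rot: [0.172, 0.985, -0.006, 0.009]
ft_force: [-1.2, 0.2, -0.3]
grip_width: 0.996
```

```bash
python3 - <<'E'
from h import *
o,R=st();print(o['joint_pos'].round(2))
import pickle
i=manip.camera_info('wrist');im=manip.camera('wrist');cv2.imwrite('pics/d1.png',im);pickle.dump(i,open('d1.pkl','wb'))
E
```

```text
t 5.88 p [573.2 193.  217. ] yaw_x 160.16 z [ 0.0151 -0.0139 -0.9998] F [-1.2  0.2 -0.3] M [0.01 0.03 0.01] w 85.1
[ 0.32  0.45 -0.96  1.51  0.39  1.37  0.55]
```

View pics/d1.png

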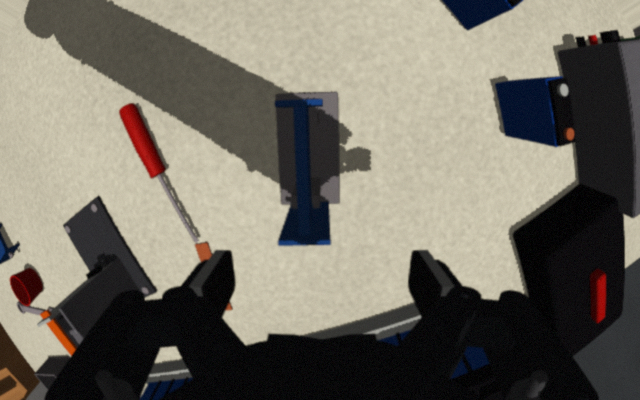

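```bash
python3 - <<'E'
import cv2,numpy as np
a=cv2.imread('pics/d1.png')[85:255,265:350]
a=cv2.convertScaleAbs(a,alpha=2.0)
cv2.imwrite('pics/d1z.png',cv2.resize(a,None,fx=6,fy=3.5,interpolation=cv2.INTER_CUBIC))
E
```

```text
(no output)
```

View pics/d1z.png

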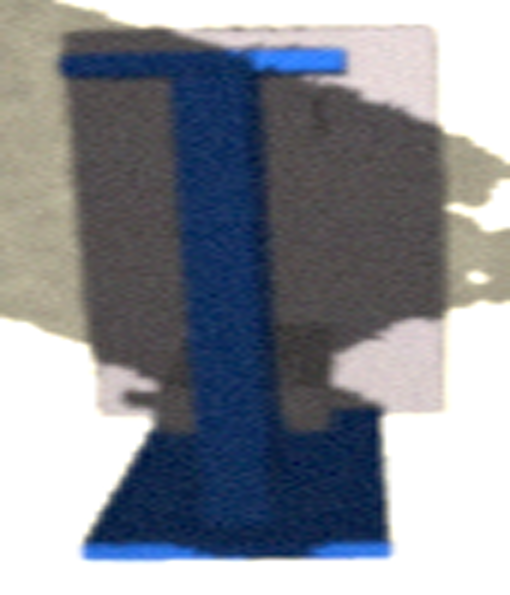

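```bash
python3 - <<'E'
from h import *
import pickle
i=pickle.load(open('d1.pkl','rb'));f=lambda x,y:(265+x/6,85+y/3.5)
W=lambda x,y,z:onz(i,'wrist',f(x,y),z)*1000
pl,pr=W(84,557,.125),W(391,557,.125);p1,p2=W(84,544,.125),W(391,544,.125)
l,r=W(62,50,.125),W(346,50,.125);l2,r2=W(62,75,.125),W(346,72,.125)
print('plate rear',pl,pr,np.linalg.norm(pl-pr),'front',p1,p2);print('lip back',l,r,np.linalg.norm(l-r),'lip front',l2,r2)
m1=(pl+pr)/2;m2=(l+r)/2;d=m1-m2;L=np.linalg.norm(d);u=d/L
print('len',L,'yaw',np.degrees(np.arctan2(d[1],d[0])),'grip',m1-65*u,m2+50*u)
w=pr-pl;print('plate yaw',np.degrees(np.arctan2(w[0],-w[1])), 'lip',np.degrees(np.arctan2((r-l)[0],-(r-l)[1])))
for y in(150,250,350):print('arm',W(178+ (y-150)*.07,y,.115),W(258+(y-150)*.05,y,.115))
E
```

```text
plate rear [594.50945097 147.42154866 125.        ] [608.58536234 187.58151928 125.        ] 42.555311316832004 front [591.37265764 148.73714315 125.        ] [605.40368886 188.69045812 125.        ]
lip back [484.99625086 187.89892039 125.        ] [497.50937436 220.91396037 125.        ] 35.306814133216726 lip front [490.08070681 185.99655473 125.        ] [501.96719073 219.30847373 125.        ]
len 116.30507122920142 yaw -18.500397789050513 grip [539.90651226 188.12676459 125.        ] [538.66888522 188.54087836 125.        ]
plate yaw 160.6846374319716 lip 159.24264940618554
arm [510.73284006 192.86331334 115.        ] [514.37174218 202.6513072  115.        ]
arm [532.3553483  185.71343237 115.        ] [535.90878244 195.41801646 115.        ]
arm [554.53340841 178.26547461 115.        ] [558.02402082 187.93686718 115.        ]
```

```bash
cat >> h.py <<'E'
np.set_printoptions(legacy='1.25')
def go(goal_mm,yaw,n=1):
    "one body-frame increment (split by n) to upright pose with tool-x yaw"
    o,R=st();y=np.radians(yaw);G=np.array([[np.cos(y),np.sin(y),0],[np.sin(y),-np.cos(y),0],[0,0,-1.]])
    d=R.T@(np.array(goal_mm)-o['position']*1000);w=np.degrees(Rn.from_matrix(R.T@G).as_rotvec())
    print('total',d.round(1),w.round(2),'per row',(d/n).round(1),(w/n).round(2))
E
python3 -c "
from h import *
go((539.3,188.6,150),161.3,3)"
```

```text
t 5.92 p [573.6 191.1 217.1] yaw_x 160.07 z [ 0.0156 -0.015  -0.9998] F [ 0.1 -0.1  0.3] M [-0.06  0.01 -0.06] w 85.2
total [ 32.7 -13.5  66.6] [-0.51  1.13 -1.24] per row [10.9 -4.5 22.2] [-0.17  0.38 -0.41]
```

>>> step_arm --pt "11 -5 20 -0.2 0.4 -0.4" --pt "11 -5 20 -0.2 0.4 -0.4" --pt "10 -4 20 -0.1 0.4 -0.4" --pt "0 0 0 0 0 0" --pt "0 0 0 0 0 0"

```text
clock: 6.55
position: [0.5455, 0.1824, 0.1605]
ee_rot: [0.168, 0.986, 0.0, 0.004]
ft_force: [1.2, -0.1, 0.9]
grip_width: 0.997
```

```bash
python3 - <<'E'
from h import *
import pickle
go((539.3,188.6,77),161.3,4)
i=manip.camera_info('wrist');im=manip.camera('wrist');cv2.imwrite('pics/d2.png',im);pickle.dump(i,open('d2.pkl','wb'));st()
cv2.imwrite('pics/d2z.png',cv2.resize(cv2.convertScaleAbs(im[60:330,240:400],alpha=2),None,fx=4,fy=2.2,interpolation=cv2.INTER_CUBIC))
E
```

```text
t 6.55 p [545.5 182.4 160.5] yaw_x 160.6 z [ 7.1e-03 -9.0e-04 -1.0e+00] F [ 1.2 -0.1  0.9] M [-0.01  0.05 -0.  ] w 85.1
total [ 8.5  3.7 83.4] [ 0.08  0.4  -0.7 ] per row [ 2.1  0.9 20.9] [ 0.02  0.1  -0.17]
t 6.6 p [545.4 182.4 160.4] yaw_x 160.6 z [ 7.e-03 -9.e-04 -1.e+00] F [ 0.6  0.5 -0.1] M [-0.01 -0.03 -0.02] w 85.2
```

View pics/d2z.png

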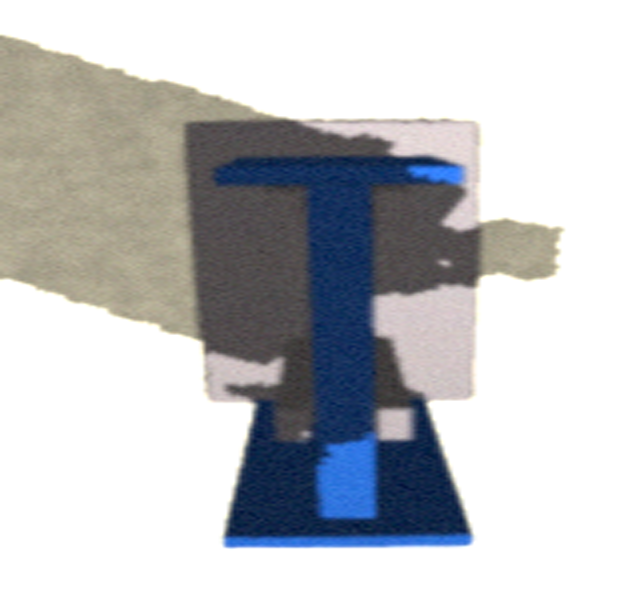

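```bash
python3 - <<'E'
from h import *
import pickle
i=pickle.load(open('d2.pkl','rb'));f=lambda x,y:(240+x/4,60+y/2.2)
W=lambda x,y,z:onz(i,'wrist',f(x,y),z)*1000
pl,pr=W(225,545,.125),W(472,543,.125)
l,r=W(215,168,.125),W(464,168,.125)
m1=(pl+pr)/2;m2=(l+r)/2;d=m1-m2;L=np.linalg.norm(d);u=d/L
print(np.linalg.norm(pl-pr),np.linalg.norm(l-r),'len',L,'yaw',np.degrees(np.arctan2(d[1],d[0])),'grip',m1-65*u,m2+50*u)
w=pr-pl;print('plate yaw',np.degrees(np.arctan2(w[0],-w[1])), 'lip',np.degrees(np.arctan2((r-l)[0],-(r-l)[1])))
a=[(W(307+(y-200)*.036,y,.115)+W(371+(y-200)*.024,y,.115))/2 for y in(200,350,500)]
print(a);d=a[2]-a[0];print(np.degrees(np.arctan2(d[1],d[0])),np.linalg.norm(W(307,200,.115)-W(371,200,.115)))
E
```

```text
42.94090433317862 35.64027300030891 len 115.34256931118517 yaw -18.38091396839748 grip [539.4044383  187.97734335 125.        ] [539.07934649 188.08536673 125.        ]
plate yaw 161.30948398203424 lip 160.7103479784124
[array([500.81494721, 200.67603108, 115.        ]), array([542.35255114, 186.95949413, 115.        ]), array([591.01030225, 170.9966245 , 115.        ])]
-18.214148738659844 9.718619553711278
```

```bash
python3 -c "
from h import *
go((539.2,188.1,77),161.7,5)"
```

```text
t 6.6 p [545.4 182.4 160.4] yaw_x 160.6 z [ 7.e-03 -9.e-04 -1.e+00] F [ 0.6  0.5 -0.1] M [-0.01 -0.03 -0.02] w 85.2
total [ 8.4  3.2 83.3] [ 0.08  0.4  -1.1 ] per row [ 1.7  0.6 16.7] [ 0.02  0.08 -0.22]
```

>>> step_arm --pt "4 1.6 10 0 0.2 -0.5" --pt "4 1.6 10 0 0.2 -0.6" --pt "0 0 10 0 0 0" --pt "0 0 0 0 0 0"

```text
clock: 7.1
position: [0.5393, 0.1887, 0.129]
ee_rot: [0.158, 0.987, 0.001, 0.0]
ft_force: [-0.2, 1.4, 0.0]
grip_width: 0.993
```

```bash
python3 -c "
from h import *
go((539.2,188.1,77),161.7,4)"
```

```text
t 7.1 p [539.3 188.7 129. ] yaw_x 161.78 z [ 0.001   0.0017 -1.    ] F [-0.2  1.4  0. ] M [-0.03  0.01  0.02] w 84.8
total [-0.  -0.7 52. ] [0.11 0.02 0.08] per row [-0.  -0.2 13. ] [0.03 0.01 0.02]
```

>>> step_arm --pt "0 -0.6 14 0 0 0" --pt "0 0 14 0 0 0" --pt "0 0 14 0 0 0" --pt "0 0 9 0 0 0" --pt "0 0 0 0 0 0"

```text
clock: 7.72
position: [0.5389, 0.1879, 0.0737]
ee_rot: [0.158, 0.987, 0.001, -0.0]
ft_force: [0.1, 0.2, 0.3]
grip_width: 0.996
```

```bash
python3 -c "
from h import *
go((539.2,188.1,77),161.7)"
```

```text
t 7.72 p [538.9 187.9  73.7] yaw_x 161.77 z [-0.      0.0015 -1.    ] F [0.1 0.2 0.3] M [ 0.02 -0.03 -0.05] w 85.1
total [-0.2  0.2 -3.3] [ 0.08 -0.03  0.07] per row [-0.2  0.2 -3.3] [ 0.08 -0.03  0.07]
```

>>> step_arm --pt "0 0 -3 0 0 0" --pt "0 0 0 0 0 0" --pt "0 0 0 0 0 0" --pt "0 0 0 0 0 0" --pt "0 0 0 0 0 0" --pt "0 0 0 0 0 0" --pt "0 0 0 0 0 0" --pt "0 0 0 0 0 0" --jaw 0 --force 60

```text
clock: 8.72
position: [0.5398, 0.1883, 0.0784]
ee_rot: [0.159, 0.987, 0.001, 0.001]
ft_force: [0.1, -0.2, 0.2]
grip_width: 0.109
```

```bash
python3 -c "
from h import *
go((539.2,188.1,77),161.7)"
```

```text
t 8.72 p [539.8 188.3  78.4] yaw_x 161.76 z [ 0.0023  0.0021 -1.    ] F [ 0.1 -0.2  0.2] M [-0.05 -0.01  0.02] w 9.3
total [ 0.5 -0.4  1.4] [0.15 0.09 0.06] per row [ 0.5 -0.4  1.4] [0.15 0.09 0.06]
```

>>> step_arm --pt "0 0 -5 0 0 0" --pt "0 0 -10 0 0 0" --pt "0 0 -15 0 0 0" --pt "0 0 -20 0 0 0" --pt "0 0 -20 0 0 0" --pt "0 0 -20 0 0 0" --pt "0 0 -20 0 0 0" --pt "0 0 0 0 0 0"

```text
clock: 9.72
position: [0.5398, 0.1886, 0.1981]
ee_rot: [0.158, 0.987, 0.002, 0.002]
ft_force: [0.4, -0.7, -2.6]
grip_width: 0.109
```

```bash
python3 - <<'E'
from h import *
import pickle
st()
i=manip.camera_info('wrist');im=manip.camera('wrist');cv2.imwrite('pics/e1.png',im);pickle.dump(i,open('e1.pkl','wb'))
E
```

```text
t 9.72 p [539.8 188.6 198.1] yaw_x 161.78 z [ 0.0048  0.0026 -1.    ] F [ 0.4 -0.7 -2.6] M [ 0.08  0.07 -0.05] w 9.3
```

View pics/e1.png

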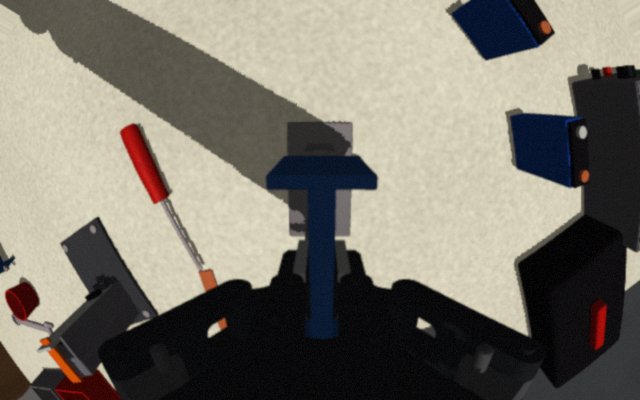

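```bash
python3 -c "
from h import *
plan((.478,-.179,.195),186.1,12)"
```

```text
t 9.78 p [539.4 188.2 197. ] yaw_x 161.78 z [ 0.0034  0.0021 -1.    ] F [ 0.2 -1.  -2.6] M [0.03 0.09 0.02] w 9.3
[[-4.7, -30.7, 0.2, 0, 0, -2.0], [-3.6, -30.8, 0.2, 0, 0, -2.0], [-2.5, -30.9, 0.2, 0, 0, -2.0], [-1.4, -31.0, 0.2, 0, 0, -2.0], [-0.3, -31.0, 0.2, 0, 0, -2.0], [0.8, -31.0, 0.2, 0, 0, -2.0], [1.9, -31.0, 0.2, 0, 0, -2.0], [3.0, -30.9, 0.2, 0, 0, -2.0], [4.0, -30.8, 0.2, 0, 0, -2.0], [5.1, -30.6, 0.2, 0, 0, -2.0], [6.2, -30.4, 0.2, 0, 0, -2.0], [7.3, -30.2, 0.2, 0, 0, -2.0]]
```

>>> step_arm --pt "-5 -15 0 0 0 -2" --pt "-4 -31 0 0 0 -2" --pt "-3 -31 0 0 0 -2" --pt "-1 -31 0 0 0 -2" --pt "0 -31 0 0 0 -2" --pt "1 -31 0 0 0 -2" --pt "2 -31 0 0 0 -2" --pt "3 -31 0 0 0 -2" --pt "4 -31 0 0 0 -2" --pt "5 -31 0 0 0 -2" --pt "6 -30 0 0 0 -2" --pt "7 -20 0 0 0 -2" --pt "0 0 0 0 0 0"

```text
clock: 11.4
position: [0.4751, -0.1666, 0.1855]
ee_rot: [-0.058, 0.998, 0.003, -0.006]
ft_force: [0.7, 0.2, -1.9]
grip_width: 0.109
```

```bash
python3 -c "
from h import *
go((478,-179,195),186.1)"
```

```text
t 11.4 p [ 475.1 -166.6  185.5] yaw_x -173.4 z [-0.0131  0.0046 -0.9999] F [ 0.7  0.2 -1.9] M [-0.06 -0.02  0.  ] w 9.3
total [ -1.3 -12.6  -9.5] [ 0.35 -0.72  0.5 ] per row [ -1.3 -12.6  -9.5] [ 0.35 -0.72  0.5 ]
```

Now adjust and come down at the standoff.

>>> step_arm --pt "-0.5 -6 8 0.2 -0.4 0.2" --pt "-0.5 -6 15 0.2 -0.4 0.2" --pt "0 0 18 0 0 0" --pt "0 0 15 0 0 0" --pt "0 0 8 0 0 0" --pt "0 0 0 0 0 0" --pt "0 0 0 0 0 0"

```text
clock: 12.28
position: [0.4774, -0.1752, 0.1153]
ee_rot: [-0.055, 0.998, 0.001, 0.0]
ft_force: [0.5, 0.5, -1.6]
grip_width: 0.11
```

```bash
python3 - <<'E'
from h import *
import pickle
go((478.5,-179.2,116.7),186.1)
i=manip.camera_info('wrist');im=manip.camera('wrist');cv2.imwrite('pics/e2.png',im);pickle.dump(i,open('e2.pkl','wb'))
s=manip.camera('side');cv2.imwrite('pics/e2s.png',cv2.resize(s[120:240,250:390],None,fx=5,fy=5,interpolation=cv2.INTER_CUBIC))
E
```

```text
t 12.28 p [ 477.4 -175.2  115.3] yaw_x -173.64 z [ 6.0e-04  1.3e-03 -1.0e+00] F [ 0.5  0.5 -1.6] M [ 0.03  0.09 -0.01] w 9.4
total [-0.7 -4.1 -1.4] [0.07 0.04 0.26] per row [-0.7 -4.1 -1.4] [0.07 0.04 0.26]
```

View pics/e2.png

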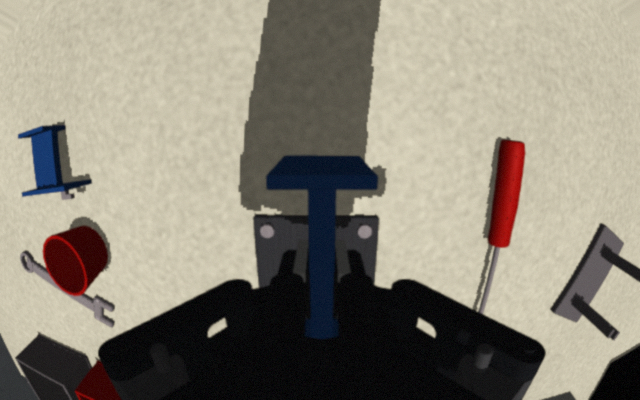

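View pics/e2s.png

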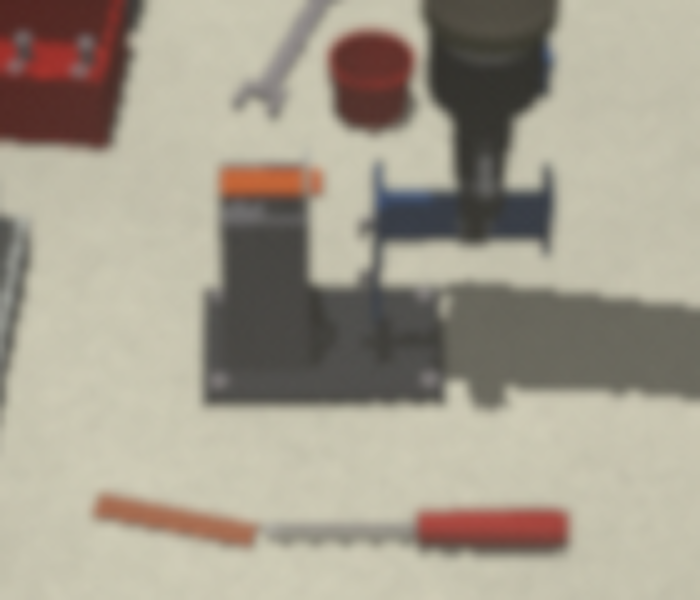

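>>> step_arm --pt "-0.5 -4 -1.4 0 0 0.2" --pt "-8 0 0 0 0 0" --pt "-8 0 0 0 0 0" --pt "-6 0 0 0 0 0" --pt "0 0 0 0 0 0" --pt "0 0 0 0 0 0"

```text
clock: 13.12
position: [0.5027, -0.1772, 0.1177]
ee_rot: [-0.053, 0.999, 0.0, 0.001]
ft_force: [-0.5, 0.7, -2.1]
grip_width: 0.106
```

```bash
python3 -c "
from h import *
go((523.2,-174.4,116.7),186.1)"
```

```text
t 13.12 p [ 502.7 -177.2  117.7] yaw_x -173.88 z [ 2.2e-03  5.0e-04 -1.0e+00] F [-0.5  0.7 -2.1] M [-0.01  0.04 -0.03] w 9.1
total [-20.7   0.6   1.1] [0.02 0.13 0.02] per row [-20.7   0.6   1.1] [0.02 0.13 0.02]
```

>>> step_arm --pt "-4 0.6 1 0 0 0" --pt "-3 0 0 0 0 0" --pt "-1 0 0 0 0 0" --pt "0 0 0 0 0 0"

```text
clock: 13.62
position: [0.5108, -0.1758, 0.1166]
ee_rot: [-0.053, 0.999, 0.0, 0.001]
ft_force: [0.2, 1.1, -2.6]
grip_width: 0.108
```

```bash
python3 -c "
from h import *
go((523.2,-174.4,116.7),186.1)"
```

```text
t 13.62 p [ 510.8 -175.8  116.6] yaw_x -173.89 z [ 1.9e-03  3.0e-04 -1.0e+00] F [ 0.2  1.1 -2.6] M [ 0.05  0.06 -0.03] w 9.2
total [-12.4   0.   -0.1] [0.01 0.11 0.01] per row [-12.4   0.   -0.1] [0.01 0.11 0.01]
```

>>> step_arm --pt "-1 0 0 0 0 0" --pt "-1 0 0 0 0 0" --pt "-1 0 0 0 0 0" --pt "-1 0 0 0 0 0"

```text
clock: 14.12
position: [0.5141, -0.1756, 0.1164]
ee_rot: [-0.053, 0.999, 0.0, -0.0]
ft_force: [-3.8, -0.3, -0.0]
grip_width: 0.11
```

```bash
python3 -c "
from h import *
go((523.2,-174.4,116.7),186.1)"
```

```text
t 14.12 p [ 514.1 -175.6  116.4] yaw_x -173.92 z [-1.e-04  0.e+00 -1.e+00] F [-3.8 -0.3 -0. ] M [-0.    0.55 -0.04] w 9.4
total [-9.2  0.2 -0.3] [ 0.   -0.   -0.02] per row [-9.2  0.2 -0.3] [ 0.   -0.   -0.02]
```

>>> step_arm --pt "-1 0 0 0 0 0" --pt "-1 0 0 0 0 0"

```text
clock: 14.38
position: [0.5158, -0.1755, 0.1163]
ee_rot: [-0.053, 0.999, 0.0, -0.001]
ft_force: [-4.2, -0.1, 0.1]
grip_width: 0.109
```

```bash
python3 -c "
from h import *
go((523.2,-174.4,116.7),186.1)"
```

```text
t 14.38 p [ 515.8 -175.5  116.3] yaw_x -173.92 z [-0.001 -0.    -1.   ] F [-4.2 -0.1  0.1] M [-0.02  0.65  0.05] w 9.3
total [-7.5  0.3 -0.4] [ 0.   -0.06 -0.02] per row [-7.5  0.3 -0.4] [ 0.   -0.06 -0.02]
```

>>> step_arm --pt "-1 0 0 0 0 0" --pt "-1 0 0 0 0 0" --pt "-1 0 0 0 0 0"

```text
clock: 14.75
position: [0.5187, -0.1752, 0.1162]
ee_rot: [-0.053, 0.999, -0.0, -0.001]
ft_force: [-4.9, 0.7, -0.3]
grip_width: 0.108
```

```bash
python3 -c "
from h import *
go((523.2,-174.4,116.7),186.1)"
```

```text
t 14.75 p [ 518.7 -175.2  116.2] yaw_x -173.93 z [-1.6e-03 -1.0e-04 -1.0e+00] F [-4.9  0.7 -0.3] M [-0.03  0.73  0.04] w 9.2
total [-4.6  0.3 -0.5] [ 0.   -0.09 -0.03] per row [-4.6  0.3 -0.5] [ 0.   -0.09 -0.03]
```

>>> step_arm --pt "-1 0 0 0 0 0" --pt "-1 0 0 0 0 0" --pt "-1 0 0 0 0 0" --pt "-0.8 0 0 0 0 0"

```text
clock: 15.25
position: [0.5206, -0.1752, 0.1158]
ee_rot: [-0.053, 0.999, -0.0, -0.003]
ft_force: [-10.4, -0.2, 3.7]
grip_width: 0.108
```

```bash
python3 - <<'E'
from h import *
go((523.2,-174.4,116.7),186.1)
im=manip.camera('wrist');cv2.imwrite('pics/f1.png',im)
s=manip.camera('side');cv2.imwrite('pics/f1s.png',cv2.resize(s[130:230,270:390],None,fx=5,fy=5,interpolation=cv2.INTER_CUBIC))
E
```

```text
t 15.25 p [ 520.6 -175.2  115.8] yaw_x -173.95 z [-6.6e-03 -6.0e-04 -1.0e+00] F [-10.4  -0.2   3.7] M [0.08 1.58 0.15] w 9.3
total [-2.7  0.5 -0.9] [ 0.   -0.38 -0.05] per row [-2.7  0.5 -0.9] [ 0.   -0.38 -0.05]
```

View pics/f1s.png

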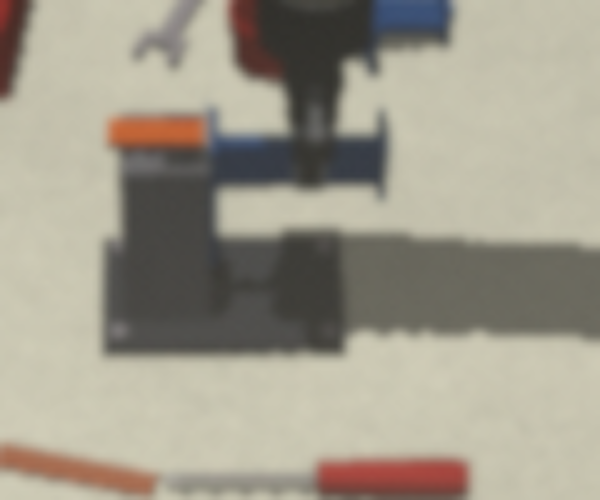

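View pics/f1.png

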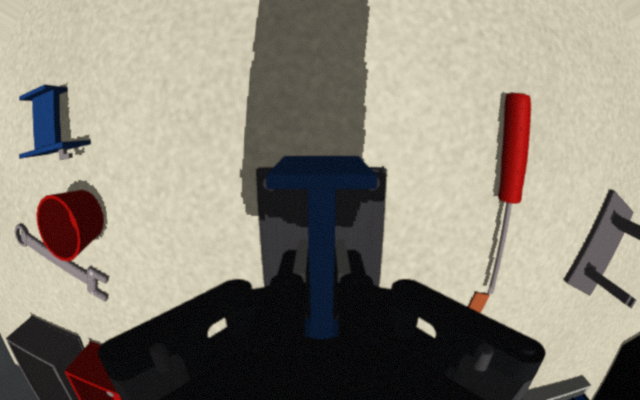

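>>> step_arm --pt "0 0 -1 0 -0.3 0" --pt "-0.8 0 -0.5 0 0 0" --pt "-0.8 0 0 0 0 0"

```text
clock: 15.72
position: [0.5205, -0.1751, 0.1161]
ee_rot: [-0.053, 0.999, 0.0, -0.003]
ft_force: [-7.7, -0.8, 1.8]
grip_width: 0.106
```

```bash
python3 - <<'E'
from h import *
go((523.2,-174.4,116.7),186.1)
E
```

```text
t 15.72 p [ 520.5 -175.1  116.1] yaw_x -173.97 z [-5.1e-03  3.0e-04 -1.0e+00] F [-7.7 -0.8  1.8] M [0.07 1.18 0.15] w 9.1
total [-2.7  0.4 -0.6] [ 0.05 -0.29 -0.07] per row [-2.7  0.4 -0.6] [ 0.05 -0.29 -0.07]
```

>>> step_arm --pt "-0.6 0 1 0 -0.1 0" --pt "-0.6 0 1 0 0 0" --pt "-0.6 0 1 0 0 0" --pt "-0.6 0 1 0 0 0"

```text
clock: 16.23
position: [0.5205, -0.1755, 0.1125]
ee_rot: [-0.052, 0.999, -0.0, -0.005]
ft_force: [-13.6, -0.7, 9.1]
grip_width: 0.107
```

```bash
python3 - <<'E'
from h import *
go((520.5,-174.8,106.7),186.1)
E
```

```text
t 16.23 p [ 520.5 -175.5  112.5] yaw_x -174.0 z [-0.0096 -0.001  -1.    ] F [-13.6  -0.7   9.1] M [0.27 1.98 0.23] w 9.1
total [-0.1  0.7  5.8] [ 0.   -0.55 -0.1 ] per row [-0.1  0.7  5.8] [ 0.   -0.55 -0.1 ]
```

>>> step_arm --pt "-0.2 0 1 0 -0.3 0" --pt "-0.2 0 1.2 0 -0.2 0" --pt "-0.2 0 1.2 0 -0.2 0" --pt "-0.2 0 1.2 0 -0.1 0"

```text
clock: 16.73
position: [0.5206, -0.1755, 0.1102]
ee_rot: [-0.052, 0.999, -0.001, 0.001]
ft_force: [-11.8, 1.0, 8.5]
grip_width: 0.109
```

```bash
python3 - <<'E'
from h import *
go((520.5,-174.8,106.7),186.1)
E
```

```text
t 16.73 p [ 520.6 -175.5  110.2] yaw_x -174.01 z [ 0.0017 -0.0012 -1.    ] F [-11.8   1.    8.5] M [0.3  2.05 0.16] w 9.3
total [-0.   0.8  3.5] [-0.08  0.09 -0.11] per row [-0.   0.8  3.5] [-0.08  0.09 -0.11]
```

>>> step_arm --pt "0 0 1.5 0 0 0" --pt "0 0 1.5 0 0 0" --pt "0 0 1.5 0 0 0"

```text
clock: 17.1
position: [0.5208, -0.1755, 0.1081]
ee_rot: [-0.052, 0.999, -0.001, 0.001]
ft_force: [-11.7, -0.1, 10.9]
grip_width: 0.11
```

```bash
python3 - <<'E'
from h import *
go((520.5,-174.8,106.7),186.1)
E
```

```text
t 17.1 p [ 520.8 -175.5  108.1] yaw_x -174.0 z [ 0.0012 -0.0029 -1.    ] F [-11.7  -0.1  10.9] M [0.36 2.2  0.19] w 9.4
total [0.2 0.8 1.4] [-0.17  0.05 -0.1 ] per row [0.2 0.8 1.4] [-0.17  0.05 -0.1 ]
```

>>> step_arm --pt "0.3 0 1.8 0 0 0" --pt "0.2 0 1.8 0 0 0" --pt "0 0 1.8 0 0 0"

```text
clock: 17.48
position: [0.5207, -0.1756, 0.1068]
ee_rot: [-0.052, 0.999, -0.003, 0.0]
ft_force: [-18.0, 2.0, 25.3]
grip_width: 0.106
```

```bash
python3 - <<'E'
from h import *
go((520.5,-174.8,106.7),186.1)
s=manip.camera('side');cv2.imwrite('pics/g1s.png',cv2.resize(s[130:230,270:390],None,fx=5,fy=5,interpolation=cv2.INTER_CUBIC))
s=manip.camera('top');cv2.imwrite('pics/g1t.png',cv2.resize(s[150:230,330:430],None,fx=6,fy=6,interpolation=cv2.INTER_CUBIC))
E
```

```text
t 17.48 p [ 520.7 -175.6  106.8] yaw_x -173.99 z [ 4.0e-04 -5.5e-03 -1.0e+00] F [-18.    2.   25.3] M [0.74 3.4  0.25] w 9.0
total [0.1 0.8 0.1] [-0.32 -0.01 -0.09] per row [0.1 0.8 0.1] [-0.32 -0.01 -0.09]
```

View pics/g1s.png

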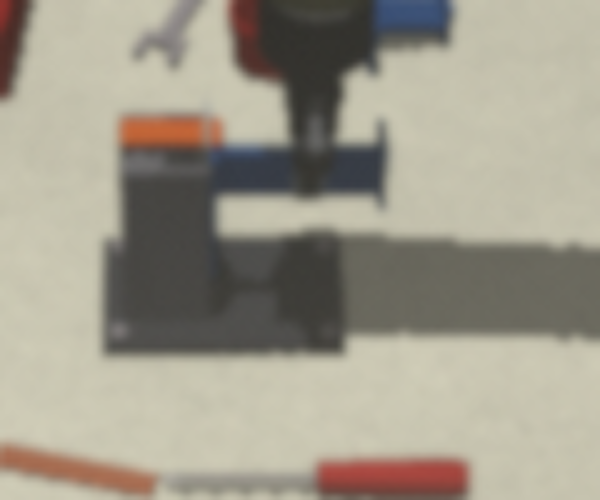

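View pics/g1t.png

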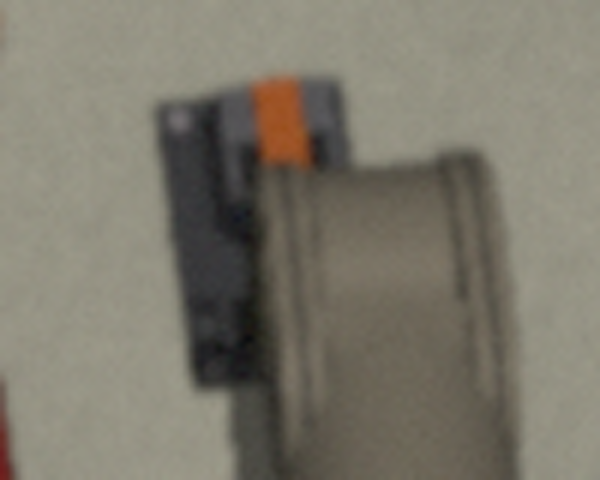

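The side view shows the orange tab back out, with its tip at x≈221 and its tail at 120 (they were 208 and 108 while it was pushed in). I'll relax the load, then release.

>>> step_arm --pt "0.4 0 -0.6 0 0 0" --pt "0.2 0 -0.4 0 0 0" --pt "0 0 0 0 0 0"

```text
clock: 17.95
position: [0.5208, -0.1752, 0.1092]
ee_rot: [-0.053, 0.999, -0.003, 0.0]
ft_force: [-4.4, -0.5, -3.0]
grip_width: 0.107
```

```bash
python3 - <<'E'
from h import *
st()
E
```

```text
t 17.95 p [ 520.8 -175.2  109.2] yaw_x -173.94 z [ 0.0013 -0.0062 -1.    ] F [-4.4 -0.5 -3. ] M [0.1  0.84 0.14] w 9.1
```

```bash
python3 - <<'E'
from h import *
s=manip.camera('side');cv2.imwrite('pics/g2s.png',cv2.resize(s[130:230,270:390],None,fx=5,fy=5,interpolation=cv2.INTER_CUBIC))
st()
E
```

```text
t 18.0 p [ 520.8 -175.2  109.2] yaw_x -173.94 z [ 0.0013 -0.0062 -1.    ] F [-5.5  0.   0.4] M [0.13 1.   0.18] w 9.4
```

View pics/g2s.png

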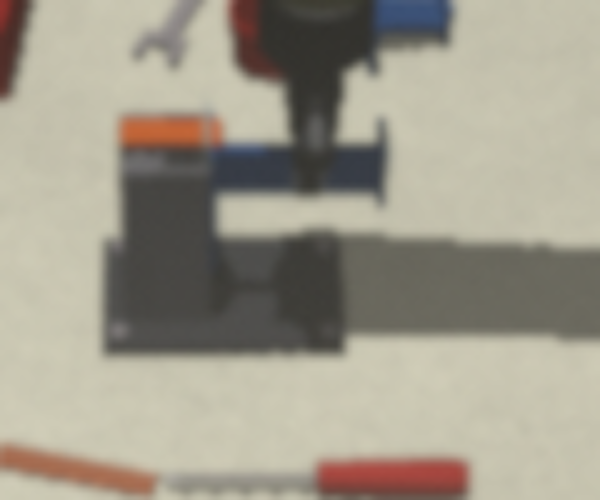

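Still locked, with the tab tip at (221,131) over the plate. Open the jaws.

>>> step_arm --pt "0 0 0 0 0 0" --pt "0 0 0 0 0 0" --pt "0 0 0 0 0 0" --pt "0 0 0 0 0 0" --pt "0 0 0 0 0 0" --pt "0 0 0 0 0 0" --jaw 85

```text
clock: 18.75
position: [0.5239, -0.175, 0.1107]
ee_rot: [-0.053, 0.999, -0.003, 0.004]
ft_force: [-0.2, 0.4, 0.0]
grip_width: 0.997
```

```bash
python3 - <<'E'
from h import *
st()
im=manip.camera('wrist');cv2.imwrite('pics/g3.png',im)
E
```

```text
t 18.75 p [ 523.9 -175.   110.7] yaw_x -173.91 z [ 0.0079 -0.0064 -0.9999] F [-0.2  0.4  0. ] M [ 0.05  0.04 -0.03] w 85.1
```

View pics/g3.png

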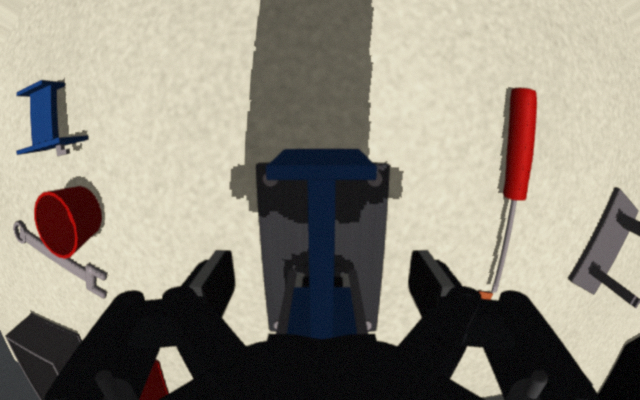

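Released: the fingers are clear on both sides of the arm, and the bracket still hangs square. Retreat straight up and back, clear of the latch.

>>> step_arm --pt "2 0 -10 0 0 0" --pt "2 0 -18 0 0 0" --pt "2 0 -18 0 0 0" --pt "2 0 -18 0 0 0" --pt "4 0 -18 0 0 0" --pt "5 0 -18 0 0 0" --pt "5 0 -18 0 0 0" --pt "5 0 -18 0 0 0" --pt "0 0 0 0 0 0" --pt "0 0 0 0 0 0"

```text
clock: 20.05
position: [0.4941, -0.1773, 0.258]
ee_rot: [-0.053, 0.999, -0.005, 0.005]
ft_force: [0.7, -1.3, 0.3]
grip_width: 0.996
```

```bash
python3 - <<'E'
from h import *
import pickle
st()
i=manip.camera_info('wrist');im=manip.camera('wrist');cv2.imwrite('pics/h1.png',im);pickle.dump(i,open('h1.pkl','wb'))
s=manip.camera('side');cv2.imwrite('pics/h1s.png',cv2.resize(s[130:230,270:390],None,fx=5,fy=5,interpolation=cv2.INTER_CUBIC))
E
```

```text
t 20.05 p [ 494.1 -177.3  258. ] yaw_x -173.93 z [ 0.0101 -0.0087 -0.9999] F [ 0.7 -1.3  0.3] M [0.02 0.   0.03] w 85.1
```

View pics/h1.png

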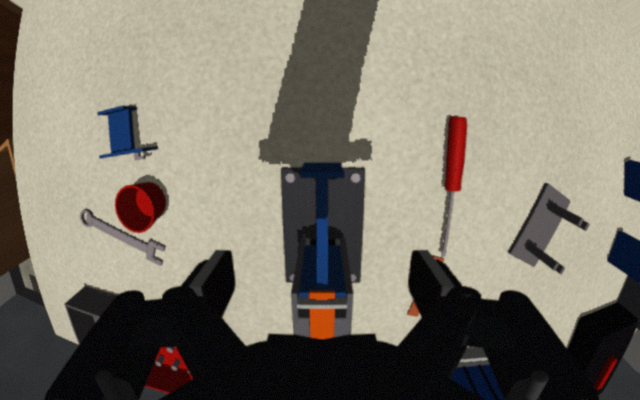

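View pics/h1s.png

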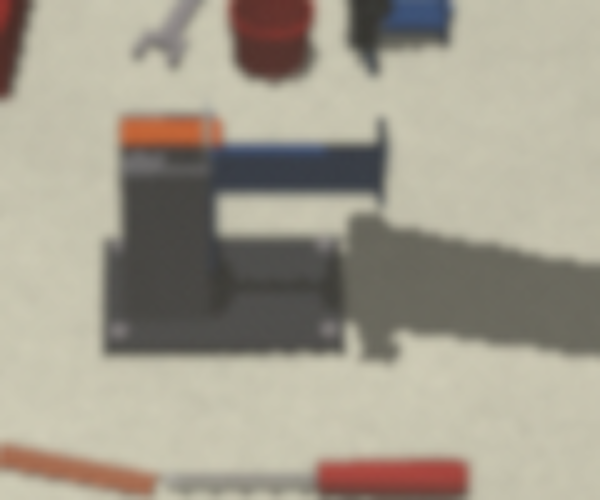

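The bracket hangs level and the orange tab shows over its plate top at (322,296) in the wrist view. The gripper is well clear, so I'm handing in.

```bash
python3 -c "
from h import *
st();print(manip.hand_in())"
```

```text
t 20.15 p [ 494.2 -177.2  257.9] yaw_x -173.91 z [ 0.0099 -0.0082 -0.9999] F [-0.6 -0.8 -0.2] M [-0.01  0.03 -0.02] w 84.5
the job is handed in; nothing more can be done
None
```

The bracket is hooked into both slots, pressed down and locked under the orange latch. I let go and handed the job in at about 20 s; no verdict is reported.

- **Fit:** I found the slots in two wrist-camera views and eased the claws in. The force stayed at 4–5 N (the latch spring) until the plate stopped flush against the rail. I then pressed it down about 9 mm until it seated.
- **Force:** The wrist force peaked at about 31 N at the end of the press, under the 40 N limit.
- **Final views:** The side view shows the latch tab out over the plate, as far out as before the job. The bracket hangs level and square, and the bystanders in view looked undisturbed. With the gripper open and about 0.15 m above, the wrist force reads near zero.
- **One disagreement:** The plate stopped about 2.5 mm short of the x I had measured, roughly the camera calibration error (about 2 mm). The arm moved about 3 mm when the jaws opened, so part of the gap was the arm flexing under load. I took the plate as flush because the stop was firm, the hooks dropped in behind the rail and the latch snapped out. I had no direct reading of the latch joint.

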